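# Spin, hold and park a banding wheel

### The job

Dry-run the banding set-up before any colour goes on: with light fingertip strokes near the rim of the banding wheel, bring its head round counter-clockwise (seen from above) to about 20 turns a minute and keep it between 17 and 24 for eight seconds on end, adding strokes as it slows. Then bring it gently to rest with the mug's handle right under the brush, where the join of the band will be hidden, and take the hand away. Never let the wheel race past 30 turns a minute or the mug slip off centre, and touch neither the mug nor the brush stand nor the other things on the table.

Things in the scene. Friction and masses are not known exactly. Their poses are not given: they have to be found in the camera images.
- wheel: Potter's banding wheel: a fixed round green cast base, foot 210 mm across, carries a flat, level, grey cast-iron disc, the head, that turns on a vertical axis. Origin on the table under that axis; the x axis points from the wheel's axis to the brush stand.
- head (a joint): Angle of the head about its vertical axis, rad, growing counter-clockwise seen from above, unlimited (counts on over full turns). 20 turns a minute is 2.09 rad/s, 17 is 1.78, 24 is 2.51, 30 is 3.14. Head 5.5 kg, moment of inertia 0.062 kg m2, give or take 30 percent. The ball bearing is free: left alone at 20 turns a minute it loses some 0.25 rad/s each second.
- head_top (a point): Centre of the head's flat top face, on the axis, 120 mm above the table. The head is 300 mm across, 14 mm thick at the rim. A closed fingertip pressed on the bare top face near the rim (120 to 140 mm from the axis) drives or brakes the head by friction, coefficient 0.6 or more; 3 to 6 N of pressure is plenty.
- mug: Bisque-fired terracotta mug, 82 mm across, 100 mm high, 0.35 kg, standing loose (not stuck) on the middle of the head and turning with it; origin at the centre of its underside. One handle along its own x axis, reaching 75 mm from the mug's axis, between 16 and 68 mm above the head.
- mug_handle (a point): Outermost part of the mug's handle: 69 mm from the mug's axis along its x axis, 42 mm above the head.
- stand: Brush stand, fixed: dark steel foot 90 mm across, 14 mm post 305 mm high standing 200 mm from the wheel's axis on its far side; origin on the table under the post, x axis straight away from the wheel. A black clamp 262 mm up holds the banding brush (11 mm thick), which slopes down from its butt, 75 mm beyond the post and 287 mm up, to its tip: no hand can pass round on that side.
- brush_tip (a point): Tip of the banding brush, 206 mm above the table, 53 mm from the wheel's axis and 12 mm clear of the mug's wall, in the vertical plane through the wheel's axis and the post; the mug's handle passes below it.
- glaze: Bystander: white bottle 60 mm across, 125 mm high, orange cap; origin at the centre of its underside.
- bowl: Bystander: small blue ceramic bowl 110 mm across, 45 mm high; origin at the centre of its underside.
- modelling_tool: Bystander: wooden modelling tool 170 mm long, 14 mm thick, lying on the table; origin under its middle.
Mind the look-alikes: they are no part of the job. There is more than one size of the mug; the job needs the middle-sized.

How it is judged:
On the way, in this order (a step that is already met when the one before it is completed fails the run):
1. the head turns counter-clockwise at 17 to 24 turns a minute (1.78 to 2.51 rad/s) for 8 s on end (velocity of joint head between 1.78 and 2.51 rad/s), for 8 s.
2. the head is brought to rest with the mug's handle under the brush (velocity of joint head between -0.08 and 0.08 rad/s and y of mug_handle in the frame of stand between -0.014 and 0.014 m and x of mug_handle in the frame of wheel above 0.04 m), for 0.3 s.
At the end, for the whole second after the job is handed in: the head is at rest (under 0.08 rad/s), the outermost part of the mug's handle within 14 mm of the vertical plane through wheel axis and brush stand, on the brush's side; the mug stands upright on the head, within 15 mm of its centre (all of step 2 and z of mug in the frame of wheel above 0.115 m and angle between mug's own z axis and vertical below 0.1 rad and horizontal distance between mug and head_top below 0.015 m and linear speed of mug below 0.03 m/s); the robot touches nothing.
It fails at once if the head races past 30 turns a minute (3.14 rad/s) (velocity of joint head above 3.14 rad/s).
It fails at once if the head is struck or pressed with more than 60 N (contact force between any of the arm, the fingers and head_c0 above 60 N).
It fails at once if the robot touches the mug or the brush stand (contact force between any of the arm, the fingers and mug above 0.5 N or contact force between any of the arm, the fingers and stand above 0.5 N).
It fails at once if the mug tips or slides more than 15 mm off the centre of the head (angle between mug's own z axis and vertical above 0.2 rad or horizontal distance between mug and head_top above 0.015 m).
It fails at once if the glaze bottle, the bowl or the modelling tool is moved (distance of any of glaze, bowl, modelling_tool from where it was at the start of the episode above 0.02 m).
It also fails if it takes over 58 s, if anything falls off the work surface, if the arm or the gripper's body presses on something with over 40 N, if the wrist force passes 120 N, or if a joint passes its speed limit or range.

### The arm

A 6-joint arm with a two-finger parallel gripper is mounted at the origin on the work surface. World frame = base frame: x ahead of the robot, y to its left, z up, the work surface at z = 0. Lengths are in m, angles in rad, forces in N, time in s.
With the tool pointing down it reaches from about 0.325 to 1 m from the base axis. Payload 5.1 kg.
Tool frame: the origin (TCP) lies at the very end of the fingers, on their centre line; the grasp point (between the pads) lies 19 mm behind it; z points along the fingers, y is the line along which they close (so a half turn about z gives the same grasp; the last joint's range is limited). The gripper opens to 85 mm and grips with 20 to 120 N. Pads are 22 mm wide; open, the fingers measure 114 mm over their backs; the gripper's body (76 mm by 85 mm) begins 54 mm behind the grasp point. The pads swing forward as they close: fully open they stand 13 mm farther back than shut.
Start: joints at [-1.207, 0.124, 1.65, -0, 1.367, -0.083], TCP at [0.281, -0.586, 0.231] pointing down, gripper open.
Joint ranges: [-2.61, 2.61], [-1.02, 2.33], [0.03, 2.71], [-1.35, 4.49], [0.32, 2.68], [-2.91, 2.91]. Speed limits (rad/s): [2.57, 2.57, 3.14, 3.14, 3.14, 3.14].

### API

Orientations are given as a rotation vector (axis times angle).
In Python, from workcell import arm, cams gives the robot as it stands.
- The arm moves only by the tool move_arm, never from a script. Its argument "series" is a list of rows, each a list of 6 numbers: the shift along the tool's x, y, z in mm, then the turn, a rotation vector about the tool's x, y, z in degrees. A call has 1 to 10 rows; each row shifts and turns the commanded pose from where the row before left it, along the tool's axes as they then stand; what a row does not reach is not made up. A row lasts 1/10 s, in which the tool goes at most 50 mm and 8.59 degrees, less where a joint would pass 70% of its speed; a pose out of reach is approached as far as the arm can. A call is refused whole if a number of a shift passes 50 or a number of a turn 8.59, either way. A call with a gripper value outside its range is refused whole. "hand" is the closure, from 0 (fully open) to 1 (shut), set as the call begins (left out, the last holds). The fingers move at their own pace and stop on an object; "force" is the grip in N (left out, the last holds). Time passes only in rows, so rows that do not move let the fingers close. It gives the time, the measured TCP pose, the force, the opening and the grip force at its end, in the units of the state.
- arm.read_state(): the state, without advancing time (a new reading comes with each control period).
- cams.grab_frame(name): name is "scene" or "top" or "wrist"; returns (picture, depth): 384x512x3 uint8, red, green, blue; 384x512 float32, m along the optical axis (not along the pixel's ray), 0 where there is no reading.
- cams.camera_model(name): a dict with "intrinsics" (3x3 intrinsics, pixels), "extrinsics" (4x4, takes a point from camera to world coordinates). Camera axes: x right, y down, z forward; pixel columns grow to the right and rows downward; lengths in m; the calibration is good to about 2 mm. A picture is of the moment at which its call begins: read the wrist's pose just before it. camera_model takes no time and is no camera call; for the wrist camera it gives the pose at the moment of the call.
- arm.close_job(): hands the job in; it is judged then, once.
The state is a dict: "t": time; "q": joint angles; "qvel": joint speeds; "joint_efforts": joint torques, N m; "tool_pos": TCP position; "tcp_rot": TCP orientation; "wrist_force": force on the tool from outside, world axes, zero at the start; "torque": the same for the moment, N m; "gripper_width": opening from 0.0 (shut) to 1.0 (fully open); "grip_force": force on a finger pad.
Only numpy, scipy, OpenCV 4.12 (cv2) and the standard library are available. Lean on these libraries where they do the work, as an engineer would, in place of code of your own. Each camera call takes 0.05 s, during which the arm holds its last target. There are 200 camera calls.

## Working session

There is one attempt and no reset: what is moved stays moved. The work goes in short steps, Python scripts to look and compute and a tool call to move; the robot and the scene stay as the last step left them, time stands still between calls to the robot, and variables do not carry over. Pictures are saved under pics/ and viewed, at most 10 in all, crops included, and the job is handed in when it is done.

Besides the shell and the picture viewer there is one more tool, called after "Request:" by a JSON object that holds its "api" and its "payload", one argument or row to a line. move_arm: Moves the arm, as the interface text tells. Its arguments: {"type":"object","properties":{"series":{"type":"array"},"hand":{"type":"number"},"force":{"type":"number"}},"required":["series"]}

```bash
mkdir -p pics
cat > h.py <<'E'
import numpy as np, cv2
from workcell import arm, cams
def grab(n):
    m=cams.camera_model(n); p,d=cams.grab_frame(n); return p,d,np.array(m["intrinsics"]),np.array(m["extrinsics"])
def cloud(d,K,T):
    v,u=np.mgrid[:d.shape[0],:d.shape[1]]
    P=np.stack([(u-K[0,2])/K[0,0]*d,(v-K[1,2])/K[1,1]*d,d],-1)
    return P@T[:3,:3].T+T[:3,3]
E
python3 - <<'E'
from h import *
im=[]
for n in("top","scene"):
    p,d,K,T=grab(n); np.savez(f"{n}.npz",p=p,d=d,K=K,T=T); im.append(p); print(n,K.tolist(),T.round(3).tolist())
for n,i in zip(("top","scene"),im): cv2.imwrite(f"pics/{n}.png",i[:,:,::-1])
s=arm.read_state(); print({k:np.round(v,3).tolist() for k,v in s.items()})
E
```

```text
top [[436.18974535967817, 0.0, 250.80785227044888], [0.0, 436.18974535967817, 191.78914066303616], [0.0, 0.0, 1.0]] [[-0.014, -0.987, 0.163, 0.318], [-1.0, 0.016, 0.012, -0.019], [-0.015, -0.163, -0.987, 1.447], [0.0, 0.0, 0.0, 1.0]]
scene [[401.6720717600314, 0.0, 254.9477061698316], [0.0, 401.6720717600314, 183.74902606851077], [0.0, 0.0, 1.0]] [[-0.501, 0.648, -0.573, 1.286], [0.866, 0.38, -0.327, 0.408], [0.006, -0.66, -0.751, 1.15], [0.0, 0.0, 0.0, 1.0]]
{'t': 0.1, 'q': [-1.207, 0.124, 1.652, -0.0, 1.368, -0.083], 'qvel': [0.002, -0.001, -0.003, -0.002, 0.0, -0.002], 'joint_efforts': [0.0, -42.493, -36.666, -0.0, 0.004, 0.0], 'tool_pos': [0.281, -0.586, 0.23], 'tcp_rot': [-3.062, -0.696, 0.0], 'wrist_force': [0.687, 0.933, -0.249], 'torque': [0.025, -0.006, -0.029], 'grip_force': 0.0, 'gripper_width': 0.997}
```

View pics/top.png

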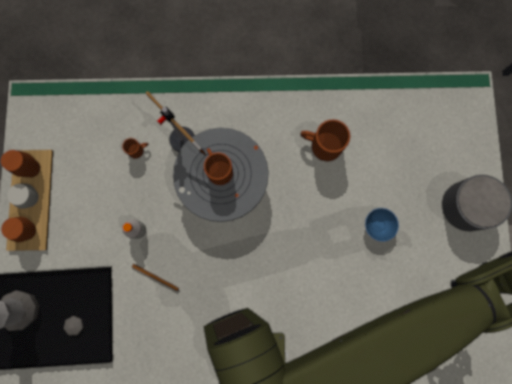

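View pics/scene.png

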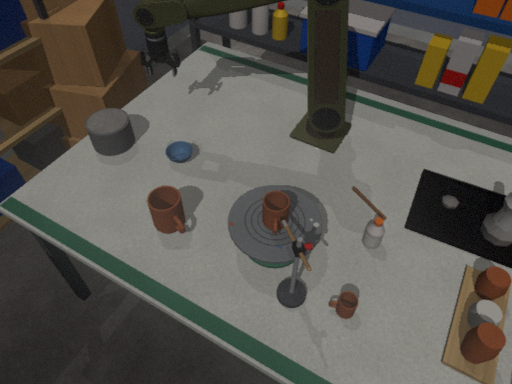

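Top view: the wheel is at about (220,173), with the mug on it at (218,168). The stand's post and clamp are near (165,118), with the brush running from (148,95) to (205,155). The bowl is at (381,224), the bottle at (132,228) and the tool at (155,277). In the scene view the mug is at (276,210), the stand foot at (292,292).

Run:
```python
from h import *
from scipy.optimize import least_squares
for n in("top","scene"):
    f=np.load(n+".npz"); p,d,K,T=[f[k] for k in"pdKT"]; P=cloud(d,K,T); hsv=cv2.cvtColor(p,cv2.COLOR_RGB2HSV)
    m=(abs(P[...,2]-.12)<.008)&(d>0)&(hsv[...,1]<80)
    nb,l,st,_=cv2.connectedComponentsWithStats(m.astype(np.uint8)); i=1+st[1:,4].argmax(); m=l==i
    h=cv2.convexHull(np.argwhere(m)[:,::-1].astype(np.int32))[:,0]
    # rays onto z=.12
    r=np.c_[(h[:,0]-K[0,2])/K[0,0],(h[:,1]-K[1,2])/K[1,1],np.ones(len(h))]@T[:3,:3].T
    q=T[:3,3]+r*((.12-T[2,3])/r[:,2])[:,None]
    s=least_squares(lambda a:np.hypot(q[:,0]-a[0],q[:,1]-a[1])-a[2],[.36,.03,.15],loss='soft_l1',f_scale=.003).x
    print(n,st[i],"circle",s.round(4),"medz",np.median(P[m][:,2]))
    c=s[:2]
    D=np.hypot(P[...,0]-c[0],P[...,1]-c[1])
    red=(hsv[...,1]>110)&((hsv[...,0]<15)|(hsv[...,0]>170))
    mm=red&(D<.12)&(P[...,2]>.125)&(P[...,2]<.23)
    Q=P[mm]; ang=np.degrees(np.arctan2(Q[:,1]-c[1],Q[:,0]-c[0])); 
    hn=(np.hypot(Q[:,0]-c[0],Q[:,1]-c[1])>.05)&(Q[:,2]<.2)
    print("handle pts",hn.sum(),Q[hn].mean(0) if hn.any() else 0,ang[hn].round(0)[:40])
    rim=Q[Q[:,2]>.212]; print("mug rim",rim.min(0),rim.max(0))
    st_=(D>.15)&(D<.3)&(P[...,2]>.04)&(P[...,2]<.33)
    nb,l,st,_=cv2.connectedComponentsWithStats(st_.astype(np.uint8))
    for i in range(1,nb):
        if st[i,4]>15: Z=P[l==i]; print("near",st[i][:5],Z.mean(0).round(3),Z.min(0).round(3),Z.max(0).round(3))
    x,y=(220,173) if n=="top" else (280,230)
    cv2.imwrite(f"pics/{n}_c.png",cv2.resize(p[max(0,y-90):y+90,x-110:x+110,::-1],None,fx=3.3,fy=3.3,interpolation=cv2.INTER_CUBIC))
```

```text
top [ 172  127   97   95 6122] circle [0.5971 0.0929 0.149 ] medz 0.1196293204452491
handle pts 18 [0.65133176 0.12059823 0.18371945] [28. 26. 24. 30. 28. 25. 23. 29. 27. 24. 30. 28. 25. 22. 32. 29. 27. 31.]
mug rim [0.55906097 0.05252715 0.21211047] [0.64429303 0.14015172 0.22609472]
near [146  91  37  48 399] [0.741 0.236 0.248] [0.704 0.195 0.044] [0.799 0.285 0.307]
near [300 132   4   6  16] [ 0.736 -0.17   0.063] [ 0.732 -0.174  0.04 ] [ 0.741 -0.165  0.077]
near [133 142  14  13  59] [0.701 0.367 0.055] [0.681 0.347 0.04 ] [0.725 0.38  0.072]
near [138 221   6   7  16] [0.45  0.354 0.058] [0.44  0.348 0.04 ] [0.458 0.358 0.078]
scene [ 228  185   94   78 4422] circle [0.6032 0.0894 0.1498] medz 0.1198050141150856
handle pts 45 [0.66111451 0.11925844 0.17770019] [28. 31. 22. 25. 28. 31. 22. 25. 28. 31. 23. 25. 28. 31. 23. 25. 28. 31.
 23. 26. 28. 31. 23. 26. 28. 31. 23. 26. 28. 31. 24. 26. 28. 31. 24. 26.
 29. 31. 26. 29.]
mug rim [0.56373062 0.05191985 0.21213954] [0.65478616 0.13222069 0.22450339]
near [182 223   3  10  19] [ 0.743 -0.172  0.063] [ 0.736 -0.18   0.044] [ 0.748 -0.169  0.078]
near [289 236  23  54 504] [0.753 0.236 0.232] [0.71  0.192 0.043] [0.804 0.285 0.31 ]
near [330 291  18  13  66] [0.705 0.364 0.056] [0.685 0.344 0.04 ] [0.729 0.378 0.074]
```

View pics/top_c.png

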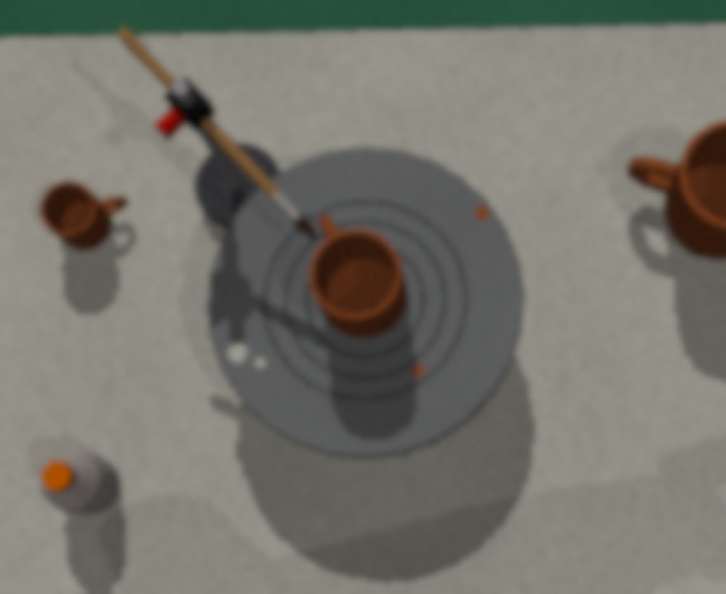

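View pics/scene_c.png

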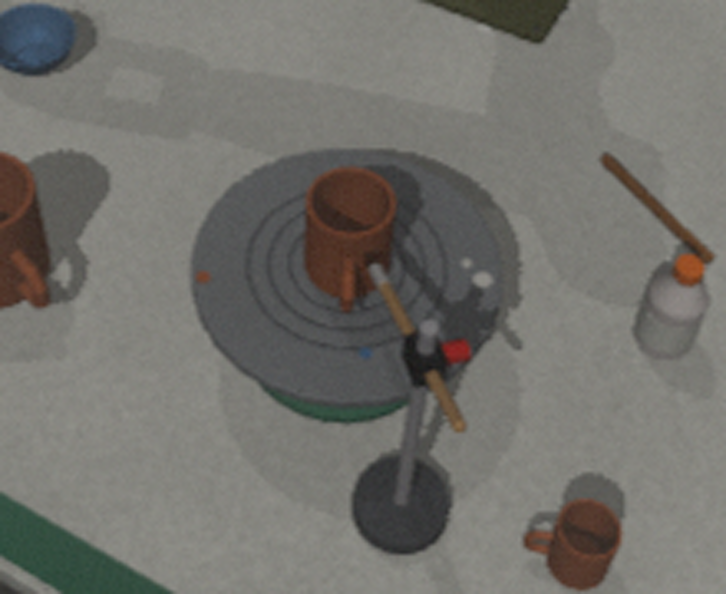

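The crop shows paint spots on the head: an orange one at the rim, white ones and a blue one. The handle is at about 27°, and the stand at about 45°, from the axis near (0.600, 0.091). The near side is free, so I shut the fingers, square the tool to the world axes and approach high.

Request:
{"api": "move_arm", "payload": {
  "series": [
    [0, -40, 0, 0, 0, 8.54],
    [0, -40, 0, 0, 0, 8.54],
    [0, -40, 0, 0, 0, 8.54],
    [20, -45, 0, 0, 0, 0],
    [25, -45, 0, 0, 0, 0],
    [25, -45, 0, 0, 0, 0],
    [25, -45, 0, 0, 0, 0],
    [25, -45, 0, 0, 0, 0],
    [25, -45, 0, 0, 0, 0],
    [25, -45, 0, 0, 0, 0]
  ],
  "hand": 1,
  "force": 40
}}

```text
t: 1.1
tool_pos: [0.412, -0.1631, 0.2311]
tcp_rot: [3.141, -0.001, 0.0]
wrist_force: [0.8, -0.6, 0.1]
gripper_width: -0.003
grip_force: 0.0
```

Run:
```python
from h import *
s=arm.read_state(); print({k:np.round(v,4).tolist() for k,v in s.items()})
c=np.array([.6,.0912])
for n in("top","scene"):
    f=np.load(n+".npz"); p,d,K,T=[f[k] for k in"pdKT"]; P=cloud(d,K,T); D=np.hypot(P[...,0]-c[0],P[...,1]-c[1])
    for a,b in((.29,.32),(.1,.24)):
        m=(D>.16)&(D<.23)&(P[...,2]>a)&(P[...,2]<b); Q=P[m].mean(0); print(n,m.sum(),Q.round(3),np.degrees(np.arctan2(*(Q[:2]-c)[::-1])),np.hypot(*(Q[:2]-c)))
    # foot: dark px
    m=(abs(P[...,2]-.01)<.012)&(abs(D-.2)<.05)&(p.max(-1)<70)&(P[...,0]>c[0])&(P[...,1]>c[1]); Q=P[m].mean(0); print("foot",m.sum(),Q.round(3),np.degrees(np.arctan2(*(Q[:2]-c)[::-1])))
    # marks on head
    hsv=cv2.cvtColor(p,cv2.COLOR_RGB2HSV); M=(abs(P[...,2]-.12)<.006)&(D<.145)&(D>.055)&((hsv[...,1]>75)|(p.min(-1)>140))
    nb,l,st,_=cv2.connectedComponentsWithStats(M.astype(np.uint8))
    for i in range(1,nb):
        if st[i,4]>2: q=P[l==i].mean(0)[:2]-c; print(" mark",st[i,4],np.median(p[l==i],0),np.degrees(np.arctan2(q[1],q[0])).round(1),np.hypot(*q).round(3))
```

```text
{'t': 1.1, 'q': [-0.4982, -0.3581, 2.0902, -0.0, 1.4092, 1.0732], 'qvel': [1.1418, 0.1066, -0.0801, -0.0009, -0.0341, 1.1276], 'joint_efforts': [-5.6831, -22.0063, -35.8879, 0.0053, 0.2643, -0.943], 'tool_pos': [0.412, -0.1631, 0.2311], 'tcp_rot': [3.1414, -0.001, 0.0005], 'wrist_force': [0.8066, -0.6129, 0.0779], 'torque': [-0.0226, -0.0372, -0.0364], 'grip_force': 0.0, 'gripper_width': -0.0031}
top 29 [0.74  0.231 0.302] 44.8077691610474 0.19778078910361888
top 45 [0.736 0.23  0.152] 45.48552239208028 0.1944321164913844
foot 123 [0.734 0.243 0.019] 48.572485128662066
 mark 15 [113.  75.  59.] -54.3 0.136
 mark 12 [102.  66.  50.] -145.8 0.087
scene 39 [0.747 0.228 0.301] 42.96875231453181 0.20082855156695772
scene 117 [0.749 0.229 0.167] 42.60401628348561 0.20306533563151277
foot 355 [0.754 0.232 0.018] 42.402096936569016
 mark 4 [84.  61.5 51. ] -171.2 0.115
 mark 4 [75.5 53.5 45.5] 172.8 0.078
 mark 13 [105.  73.  62.] -53.9 0.138
 mark 8 [58.  74.5 94.5] 37.0 0.098
```

Request:
{"api": "move_arm", "payload": {
  "series": [
    [10, -45, 0, 0, 0, 0],
    [10, -45, 0, 0, 0, 0],
    [10, -45, 5, 0, 0, 0],
    [10, -45, 10, 0, 0, 0],
    [10, -45, 15, 0, 0, 0],
    [10, -45, 20, 0, 0, 0],
    [11, -43, 20, 0, 0, 0],
    [0, 0, 15, 0, 0, 0],
    [0, 0, 10, 0, 0, 0],
    [0, 0, 4, 0, 0, 0]
  ]
}}

```text
t: 2.1
tool_pos: [0.4817, 0.1468, 0.1308]
tcp_rot: [3.141, -0.001, -0.004]
wrist_force: [0.6, 0.7, -0.2]
gripper_width: 0.001
grip_force: 0.0
```

Request:
{"api": "move_arm", "payload": {
  "series": [
    [0, 0, 3, 0, 0, 0],
    [0, 0, 3, 0, 0, 0],
    [0, 0, 2, 0, 0, 0],
    [0, 0, 0, 0, 0, 0]
  ]
}}

```text
t: 2.5
tool_pos: [0.4829, 0.1471, 0.1247]
tcp_rot: [-3.141, 0.002, -0.001]
wrist_force: [-0.4, -0.7, -0.7]
gripper_width: 0.005
grip_force: 0.0
```

Request:
{"api": "move_arm", "payload": {
  "series": [
    [0, 0, 2, 0, 0, 0],
    [0, 0, 1.5, 0, 0, 0],
    [0, 0, 1, 0, 0, 0],
    [0, 0, 0, 0, 0, 0]
  ]
}}

```text
t: 2.9
tool_pos: [0.4829, 0.1477, 0.1201]
tcp_rot: [-3.141, 0.0, -0.0]
wrist_force: [-0.6, 0.7, -0.2]
gripper_width: 0.001
grip_force: 0.3
```

Request:
{"api": "move_arm", "payload": {
  "series": [
    [0, 0, 1, 0, 0, 0],
    [0, 0, 0, 0, 0, 0]
  ]
}}

```text
t: 3.1
tool_pos: [0.4831, 0.1482, 0.12]
tcp_rot: [-3.141, 0.001, -0.001]
wrist_force: [-2.0, 2.3, 4.7]
gripper_width: -0.002
grip_force: 2.7
```

Request:
{"api": "move_arm", "payload": {
  "series": [
    [0, 0, 1, 0, 0, 0],
    [0, 0, 0, 0, 0, 0]
  ]
}}

```text
t: 3.3
tool_pos: [0.4834, 0.1486, 0.12]
tcp_rot: [-3.14, 0.001, -0.002]
wrist_force: [-4.2, 1.7, 9.1]
gripper_width: -0.002
grip_force: 4.7
```

```bash
cat > plan.py <<'E'
import numpy as np
c=np.array([600,91.])
def pos(th,r=130): return c+r*np.array([np.cos(th),np.sin(th)])
def rows(p0,ths,zs,rs=None):
    """tool rows from p0 through circle points; zs = tool z shift per row"""
    out=[];p=np.round(p0)
    for k,(t,z) in enumerate(zip(ths,zs)):
        q=np.round(t if np.ndim(t) else pos(t)); d=q-p; out.append([int(d[0]),int(-d[1]),z]); p=q
    return out,p
def show(o):
    print(", ".join(f"[{a},{b},{z},0,0,0]" for a,b,z in o))
E
cat > cyc.py <<'E'
from plan import *
r=np.radians
th=r(154.5); s1=th+np.cumsum([.03,.07,.11,.15,.19]+[.22]*5)
o,p=rows([483,147],s1,[-.5]+[0]*9); show(o); print(p)
def ret(t0,t1):
    a,b=pos(t0),pos(t1); m=pos((t0+t1)/2); return [a+(m-a)*k/3 for k in(1,2,3)]+[m+(b-m)*k/3 for k in(1,2,3)]
W=.222; t=s1[-1]; 
for n in range(3):
    L=[t+W,t+W+.12]; B=r(150); R=ret(L[1],B); T=[B+.12]; P=list(B+.12+W*np.arange(1,8))
    o,p=rows(p,L+R+T+P,[-8,-8,0,0,0,0,2,6,4,4,0,0,0,0,0,0]); print("cycle",n); show(o[:9]); show(o[9:]); t=P[-1]; print(p,np.degrees(t))
E
python3 cyc.py
```

```text
[-2,4,-0.5,0,0,0], [-3,8,0,0,0,0], [-4,14,0,0,0,0], [-4,19,0,0,0,0], [1,25,0,0,0,0], [6,28,0,0,0,0], [12,25,0,0,0,0], [17,23,0,0,0,0], [22,18,0,0,0,0], [25,13,0,0,0,0]
[553. -30.]
cycle 0
[28,8,-8,0,0,0], [16,1,-8,0,0,0], [-37,-22,0,0,0,0], [-37,-22,0,0,0,0], [-36,-22,0,0,0,0], [0,-43,0,0,0,0], [0,-43,2,0,0,0], [0,-43,6,0,0,0], [-7,14,4,0,0,0]
[-8,28,4,0,0,0], [-2,28,0,0,0,0], [4,29,0,0,0,0], [11,27,0,0,0,0], [16,23,0,0,0,0], [21,20,0,0,0,0], [25,15,0,0,0,0]
[547. -28.] 245.9131349048998
cycle 1
[27,8,-8,0,0,0], [16,3,-8,0,0,0], [-35,-23,0,0,0,0], [-35,-23,0,0,0,0], [-35,-23,0,0,0,0], [1,-42,0,0,0,0], [1,-42,2,0,0,0], [0,-42,6,0,0,0], [-7,14,4,0,0,0]
[-8,28,4,0,0,0], [-2,28,0,0,0,0], [4,29,0,0,0,0], [11,27,0,0,0,0], [16,23,0,0,0,0], [21,20,0,0,0,0], [25,15,0,0,0,0]
[547. -28.] 245.9131349048998
cycle 2
[27,8,-8,0,0,0], [16,3,-8,0,0,0], [-35,-23,0,0,0,0], [-35,-23,0,0,0,0], [-35,-23,0,0,0,0], [1,-42,0,0,0,0], [1,-42,2,0,0,0], [0,-42,6,0,0,0], [-7,14,4,0,0,0]
[-8,28,4,0,0,0], [-2,28,0,0,0,0], [4,29,0,0,0,0], [11,27,0,0,0,0], [16,23,0,0,0,0], [21,20,0,0,0,0], [25,15,0,0,0,0]
[547. -28.] 245.9131349048998
```

Request:
{"api": "move_arm", "payload": {
  "series": [
    [-2, 4, -0.5, 0, 0, 0],
    [-3, 8, 0, 0, 0, 0],
    [-4, 14, 0, 0, 0, 0],
    [-4, 19, 0, 0, 0, 0],
    [1, 25, 0, 0, 0, 0],
    [6, 28, 0, 0, 0, 0],
    [12, 25, 0, 0, 0, 0],
    [17, 23, 0, 0, 0, 0],
    [22, 18, 0, 0, 0, 0],
    [25, 13, 0, 0, 0, 0]
  ]
}}

```text
t: 4.3
tool_pos: [0.5542, -0.0312, 0.12]
tcp_rot: [3.141, -0.003, 0.004]
wrist_force: [-0.4, 3.0, 7.8]
gripper_width: 0.003
grip_force: 4.2
```

Request:
{"api": "move_arm", "payload": {
  "series": [
    [28, 8, -8, 0, 0, 0],
    [16, 1, -8, 0, 0, 0],
    [-37, -22, 0, 0, 0, 0],
    [-37, -22, 0, 0, 0, 0]
  ]
}}

```text
t: 4.7
tool_pos: [0.5223, 0.0051, 0.1332]
tcp_rot: [3.141, -0.003, -0.004]
wrist_force: [-0.5, -0.4, 0.3]
gripper_width: -0.002
grip_force: 0.0
```

```bash
cat > sp.py <<'E'
from h import *
import sys
C={"scene":(.6032,.0894),"top":(.5971,.0929)}
def look(n="scene",save=None):
    t=arm.read_state()["t"]; p,d,K,T=grab(n); P=cloud(d,K,T); c=np.array(C[n]); X=P[...,:2]-c; D=np.hypot(X[...,0],X[...,1])
    if save: cv2.imwrite(save,p[...,::-1])
    hsv=cv2.cvtColor(p,cv2.COLOR_RGB2HSV); red=(hsv[...,1]>75)&((hsv[...,0]<15)|(hsv[...,0]>170)); A=lambda m:(m.sum(),np.degrees(np.arctan2(*X[m].mean(0)[::-1])).round(1) if m.any() else None)
    return round(t,3),"mark",A(red&(D>.125)&(D<.147)&(abs(P[...,2]-.12)<.008)),"blue",A((hsv[...,1]>60)&(abs(hsv[...,0].astype(int)-107)<12)&(D>.08)&(D<.115)&(abs(P[...,2]-.12)<.008)),"handle",A(red&(D>.052)&(D<.08)&(P[...,2]>.13)&(P[...,2]<.2))
def mug():
    p,d,K,T=grab("scene"); P=cloud(d,K,T); hsv=cv2.cvtColor(p,cv2.COLOR_RGB2HSV); X=P[...,:2]-np.array(C["scene"]); m=(hsv[...,1]>75)&(np.hypot(X[...,0],X[...,1])<.06)&(P[...,2]>.213); q=X[m]; return (q.min(0)+q.max(0))/2
if __name__=="__main__":
    for i in range(int(sys.argv[1])): print(*look())
E
python3 sp.py 4; python3 -c "
from h import *; s=arm.read_state(); print(s['tool_pos'],s['wrist_force'])"
```

```text
4.7 mark (np.int64(18), np.float64(84.3)) blue (np.int64(0), None) handle (np.int64(14), np.float64(165.0))
4.75 mark (np.int64(17), np.float64(87.3)) blue (np.int64(0), None) handle (np.int64(2), np.float64(170.5))
4.8 mark (np.int64(19), np.float64(93.2)) blue (np.int64(0), None) handle (np.int64(0), None)
4.85 mark (np.int64(20), np.float64(95.2)) blue (np.int64(0), None) handle (np.int64(0), None)
[0.52164294 0.00567944 0.13369648] [0.37158663 0.46723482 0.76901466]
```

Request:
{"api": "move_arm", "payload": {
  "series": [
    [-36, -22, 0, 0, 0, 0],
    [0, -43, 0, 0, 0, 0],
    [0, -43, 2, 0, 0, 0],
    [0, -43, 6, 0, 0, 0],
    [-7, 14, 4, 0, 0, 0],
    [-8, 28, 4, 0, 0, 0],
    [-2, 28, 0, 0, 0, 0],
    [4, 29, 0, 0, 0, 0],
    [11, 27, 0, 0, 0, 0],
    [16, 23, 0, 0, 0, 0]
  ]
}}

```text
t: 5.9
tool_pos: [0.5022, 0.0048, 0.12]
tcp_rot: [3.141, -0.003, 0.005]
wrist_force: [1.0, 1.2, 2.6]
gripper_width: 0.002
grip_force: 1.6
```

Request:
{"api": "move_arm", "payload": {
  "series": [
    [21, 20, 0, 0, 0, 0],
    [25, 15, 0, 0, 0, 0],
    [27, 8, -8, 0, 0, 0],
    [16, 3, -8, 0, 0, 0]
  ]
}}

```text
t: 6.3
tool_pos: [0.5917, -0.0413, 0.1347]
tcp_rot: [3.141, -0.005, 0.001]
wrist_force: [0.7, -0.2, -0.5]
gripper_width: -0.001
grip_force: 0.0
```

```bash
python3 sp.py 6
```

```text
6.3 mark (np.int64(14), np.float64(-66.0)) blue (np.int64(10), np.float64(12.7)) handle (np.int64(50), np.float64(2.2))
6.35 mark (np.int64(18), np.float64(-37.1)) blue (np.int64(10), np.float64(19.5)) handle (np.int64(48), np.float64(8.3))
6.4 mark (np.int64(18), np.float64(-49.5)) blue (np.int64(10), np.float64(25.7)) handle (np.int64(47), np.float64(14.3))
6.45 mark (np.int64(18), np.float64(-20.8)) blue (np.int64(10), np.float64(32.4)) handle (np.int64(44), np.float64(20.5))
6.5 mark (np.int64(17), np.float64(-21.4)) blue (np.int64(10), np.float64(38.0)) handle (np.int64(45), np.float64(26.8))
6.55 mark (np.int64(17), np.float64(-14.7)) blue (np.int64(10), np.float64(44.3)) handle (np.int64(48), np.float64(32.3))
```

Run:
```python
from plan import *
r=np.radians
def ret(a,t1):
    t0=np.arctan2(*(a-c)[::-1])%(2*np.pi); b=pos(t1); m=pos((t0+t1)/2); return [a+(m-a)*k/3 for k in(1,2,3)]+[m+(b-m)*k/3 for k in(1,2,3)]
W=.235;B=r(150);p=np.array([590,-39.])
for n in range(2):
    P=list(B+.12+W*np.arange(1,8)); t=P[-1]
    o,p=rows(p,ret(p,B)+[B+.12]+P+[t+W,t+W+.1],[0,0,0,0,2,6,4,4.5 if n==0 else 4]+[0]*6+[-8,-8]); show(o[:10]);show(o[10:]); print(p)
```

```text
[-35,-23,0,0,0,0], [-35,-23,0,0,0,0], [-35,-23,0,0,0,0], [1,-42,0,0,0,0], [1,-42,2,0,0,0], [0,-42,6,0,0,0], [-7,14,4,0,0,0], [-8,29,4.5,0,0,0], [-2,31,0,0,0,0], [6,30,0,0,0,0]
[12,27,0,0,0,0], [19,25,0,0,0,0], [23,19,0,0,0,0], [28,13,0,0,0,0], [30,6,-8,0,0,0], [13,1,-8,0,0,0]
[601. -39.]
[-38,-22,0,0,0,0], [-38,-21,0,0,0,0], [-37,-22,0,0,0,0], [0,-43,0,0,0,0], [0,-44,2,0,0,0], [-1,-43,6,0,0,0], [-7,14,4,0,0,0], [-8,29,4,0,0,0], [-2,31,0,0,0,0], [6,30,0,0,0,0]
[12,27,0,0,0,0], [19,25,0,0,0,0], [23,19,0,0,0,0], [28,13,0,0,0,0], [30,6,-8,0,0,0], [13,1,-8,0,0,0]
[601. -39.]
```

Request:
{"api": "move_arm", "payload": {
  "series": [
    [-35, -23, 0, 0, 0, 0],
    [-35, -23, 0, 0, 0, 0],
    [-35, -23, 0, 0, 0, 0],
    [1, -42, 0, 0, 0, 0],
    [1, -42, 2, 0, 0, 0],
    [0, -42, 6, 0, 0, 0],
    [-7, 14, 4, 0, 0, 0],
    [-8, 29, 4.5, 0, 0, 0],
    [-2, 31, 0, 0, 0, 0],
    [6, 30, 0, 0, 0, 0]
  ]
}}

```text
t: 7.6
tool_pos: [0.4759, 0.0516, 0.12]
tcp_rot: [3.141, 0.002, 0.006]
wrist_force: [2.4, -1.0, 5.0]
gripper_width: -0.001
grip_force: 2.8
```

Request:
{"api": "move_arm", "payload": {
  "series": [
    [12, 27, 0, 0, 0, 0],
    [19, 25, 0, 0, 0, 0],
    [23, 19, 0, 0, 0, 0],
    [28, 13, 0, 0, 0, 0],
    [30, 6, -8, 0, 0, 0],
    [13, 1, -8, 0, 0, 0]
  ]
}}

```text
t: 8.2
tool_pos: [0.6013, -0.0402, 0.1338]
tcp_rot: [3.141, -0.003, -0.0]
wrist_force: [0.5, -0.4, -0.1]
gripper_width: 0.001
grip_force: 0.0
```

```bash
python3 sp.py 4
```

```text
8.2 mark (np.int64(16), np.float64(139.1)) blue (np.int64(7), np.float64(-110.6)) handle (np.int64(5), np.float64(-117.7))
8.25 mark (np.int64(14), np.float64(138.1)) blue (np.int64(7), np.float64(-103.2)) handle (np.int64(20), np.float64(-110.8))
8.3 mark (np.int64(14), np.float64(151.2)) blue (np.int64(7), np.float64(-96.8)) handle (np.int64(35), np.float64(-104.8))
8.35 mark (np.int64(15), np.float64(151.1)) blue (np.int64(8), np.float64(-89.4)) handle (np.int64(46), np.float64(-98.5))
```

Request:
{"api": "move_arm", "payload": {
  "series": [
    [-38, -22, 0, 0, 0, 0],
    [-38, -21, 0, 0, 0, 0],
    [-37, -22, 0, 0, 0, 0],
    [0, -43, 0, 0, 0, 0],
    [0, -44, 2, 0, 0, 0],
    [-1, -43, 6, 0, 0, 0],
    [-7, 14, 4, 0, 0, 0],
    [-8, 29, 4, 0, 0, 0],
    [-2, 31, 0, 0, 0, 0],
    [6, 30, 0, 0, 0, 0]
  ]
}}

```text
t: 9.4
tool_pos: [0.4755, 0.0515, 0.12]
tcp_rot: [3.141, 0.002, 0.006]
wrist_force: [1.7, 0.7, 7.2]
gripper_width: -0.002
grip_force: 3.5
```

Request:
{"api": "move_arm", "payload": {
  "series": [
    [12, 27, 0, 0, 0, 0],
    [19, 25, 0, 0, 0, 0],
    [23, 19, 0, 0, 0, 0],
    [28, 13, 0, 0, 0, 0],
    [30, 6, -8, 0, 0, 0],
    [13, 1, -8, 0, 0, 0]
  ]
}}

```text
t: 10.0
tool_pos: [0.6006, -0.0402, 0.1334]
tcp_rot: [3.141, -0.003, -0.002]
wrist_force: [-0.3, 0.1, 0.5]
gripper_width: -0.0
grip_force: 0.0
```

```bash
python3 sp.py 3; python3 -c "
from sp import *; print(mug())"
```

```text
10.0 mark (np.int64(19), np.float64(47.8)) blue (np.int64(9), np.float64(129.6)) handle (np.int64(58), np.float64(117.0))
10.05 mark (np.int64(21), np.float64(52.0)) blue (np.int64(9), np.float64(136.3)) handle (np.int64(55), np.float64(123.4))
10.1 mark (np.int64(21), np.float64(59.6)) blue (np.int64(6), np.float64(141.8)) handle (np.int64(62), np.float64(129.8))
[-0.00210019  0.00224966]
```

Run:
```python
from plan import *
r=np.radians
def ret(a,t1):
    t0=np.arctan2(*(a-c)[::-1])%(2*np.pi); b=pos(t1); m=pos((t0+t1)/2); return [a+(m-a)*k/3 for k in(1,2,3)]+[m+(b-m)*k/3 for k in(1,2,3)]
W=.224;B=r(150);p=np.array([601,-39.])
for n in range(2):
    P=list(B+.12+W*np.arange(1,8)); t=P[-1]
    o,p=rows(p,ret(p,B)+[B+.12]+P+[t+W,t+W+.1],[0,0,0,0,2,6,4,4]+[0]*6+[-8,-8]); show(o[:10]);show(o[10:]); print(p)
```

```text
[-38,-22,0,0,0,0], [-38,-21,0,0,0,0], [-37,-22,0,0,0,0], [0,-43,0,0,0,0], [0,-44,2,0,0,0], [-1,-43,6,0,0,0], [-7,14,4,0,0,0], [-8,28,4,0,0,0], [-2,29,0,0,0,0], [5,28,0,0,0,0]
[10,27,0,0,0,0], [17,24,0,0,0,0], [21,20,0,0,0,0], [26,14,0,0,0,0], [27,9,-8,0,0,0], [13,2,-8,0,0,0]
[589. -39.]
[-35,-23,0,0,0,0], [-34,-24,0,0,0,0], [-35,-23,0,0,0,0], [1,-42,0,0,0,0], [1,-41,2,0,0,0], [0,-42,6,0,0,0], [-7,14,4,0,0,0], [-8,28,4,0,0,0], [-2,29,0,0,0,0], [5,28,0,0,0,0]
[10,27,0,0,0,0], [17,24,0,0,0,0], [21,20,0,0,0,0], [26,14,0,0,0,0], [27,9,-8,0,0,0], [13,2,-8,0,0,0]
[589. -39.]
```

Request:
{"api": "move_arm", "payload": {
  "series": [
    [-38, -22, 0, 0, 0, 0],
    [-38, -21, 0, 0, 0, 0],
    [-37, -22, 0, 0, 0, 0],
    [0, -43, 0, 0, 0, 0],
    [0, -44, 2, 0, 0, 0],
    [-1, -43, 6, 0, 0, 0],
    [-7, 14, 4, 0, 0, 0],
    [-8, 28, 4, 0, 0, 0],
    [-2, 29, 0, 0, 0, 0],
    [5, 28, 0, 0, 0, 0]
  ]
}}

```text
t: 11.2
tool_pos: [0.4743, 0.0565, 0.12]
tcp_rot: [3.141, 0.002, 0.006]
wrist_force: [2.2, 0.8, 7.7]
gripper_width: 0.0
grip_force: 4.0
```

Request:
{"api": "move_arm", "payload": {
  "series": [
    [10, 27, 0, 0, 0, 0],
    [17, 24, 0, 0, 0, 0],
    [21, 20, 0, 0, 0, 0],
    [26, 14, 0, 0, 0, 0],
    [27, 9, -8, 0, 0, 0],
    [13, 2, -8, 0, 0, 0]
  ]
}}

```text
t: 11.8
tool_pos: [0.5881, -0.0403, 0.1333]
tcp_rot: [3.141, -0.003, -0.002]
wrist_force: [0.1, -0.3, 0.9]
gripper_width: -0.004
grip_force: 0.0
```

Request:
{"api": "move_arm", "payload": {
  "series": [
    [-35, -23, 0, 0, 0, 0],
    [-34, -24, 0, 0, 0, 0],
    [-35, -23, 0, 0, 0, 0],
    [1, -42, 0, 0, 0, 0],
    [1, -41, 2, 0, 0, 0],
    [0, -42, 6, 0, 0, 0],
    [-7, 14, 4, 0, 0, 0],
    [-8, 28, 4, 0, 0, 0],
    [-2, 29, 0, 0, 0, 0],
    [5, 28, 0, 0, 0, 0]
  ]
}}

```text
t: 12.8
tool_pos: [0.4744, 0.0558, 0.12]
tcp_rot: [3.141, 0.001, 0.006]
wrist_force: [1.1, 0.3, 7.8]
gripper_width: -0.0
grip_force: 3.9
```

Request:
{"api": "move_arm", "payload": {
  "series": [
    [10, 27, 0, 0, 0, 0],
    [17, 24, 0, 0, 0, 0],
    [21, 20, 0, 0, 0, 0],
    [26, 14, 0, 0, 0, 0],
    [27, 9, -8, 0, 0, 0],
    [13, 2, -8, 0, 0, 0]
  ]
}}

```text
t: 13.4
tool_pos: [0.588, -0.0411, 0.1333]
tcp_rot: [3.141, -0.004, -0.003]
wrist_force: [-0.1, -0.8, 0.8]
gripper_width: -0.002
grip_force: 0.0
```

```bash
python3 sp.py 3; python3 -c "
from sp import *; print(mug())"
```

```text
13.4 mark (np.int64(19), np.float64(100.0)) blue (np.int64(0), None) handle (np.int64(0), None)
13.45 mark (np.int64(18), np.float64(103.5)) blue (np.int64(0), None) handle (np.int64(0), None)
13.5 mark (np.int64(19), np.float64(111.3)) blue (np.int64(0), None) handle (np.int64(0), None)
[-0.00177556 -0.00036391]
```

Request:
{"api": "move_arm", "payload": {
  "series": [
    [-35, -23, 0, 0, 0, 0],
    [-34, -24, 0, 0, 0, 0],
    [-35, -23, 0, 0, 0, 0],
    [1, -42, 0, 0, 0, 0],
    [1, -41, 2, 0, 0, 0],
    [0, -42, 6, 0, 0, 0],
    [-7, 14, 4, 0, 0, 0],
    [-8, 28, 4, 0, 0, 0],
    [-2, 29, 0, 0, 0, 0],
    [5, 28, 0, 0, 0, 0]
  ]
}}

```text
t: 14.6
tool_pos: [0.4743, 0.0564, 0.12]
tcp_rot: [3.141, 0.002, 0.006]
wrist_force: [1.2, -0.0, 7.8]
gripper_width: 0.001
grip_force: 4.1
```

Request:
{"api": "move_arm", "payload": {
  "series": [
    [10, 27, 0, 0, 0, 0],
    [17, 24, 0, 0, 0, 0],
    [21, 20, 0, 0, 0, 0],
    [26, 14, 0, 0, 0, 0],
    [27, 9, -8, 0, 0, 0],
    [13, 2, -8, 0, 0, 0]
  ]
}}

```text
t: 15.2
tool_pos: [0.5881, -0.0404, 0.1332]
tcp_rot: [3.141, -0.003, -0.003]
wrist_force: [0.6, 0.8, -0.1]
gripper_width: 0.001
grip_force: 0.0
```

Request:
{"api": "move_arm", "payload": {
  "series": [
    [-35, -23, 0, 0, 0, 0],
    [-34, -24, 0, 0, 0, 0],
    [-35, -23, 0, 0, 0, 0],
    [1, -42, 0, 0, 0, 0],
    [1, -41, 2, 0, 0, 0],
    [0, -42, 6, 0, 0, 0],
    [-7, 14, 4, 0, 0, 0],
    [-8, 28, 4, 0, 0, 0],
    [-2, 29, 0, 0, 0, 0],
    [5, 28, 0, 0, 0, 0]
  ]
}}

```text
t: 16.2
tool_pos: [0.4744, 0.0557, 0.12]
tcp_rot: [3.141, 0.001, 0.006]
wrist_force: [0.9, 0.2, 7.9]
gripper_width: -0.0
grip_force: 3.9
```

Request:
{"api": "move_arm", "payload": {
  "series": [
    [10, 27, 0, 0, 0, 0],
    [17, 24, 0, 0, 0, 0],
    [21, 20, 0, 0, 0, 0],
    [26, 14, 0, 0, 0, 0],
    [27, 9, -8, 0, 0, 0],
    [13, 2, -8, 0, 0, 0]
  ]
}}

```text
t: 16.8
tool_pos: [0.588, -0.0411, 0.1333]
tcp_rot: [3.141, -0.004, -0.003]
wrist_force: [-0.4, -0.0, -0.3]
gripper_width: -0.002
grip_force: 0.0
```

```bash
python3 sp.py 3; python3 -c "
from sp import *; print(mug())"
```

```text
16.8 mark (np.int64(16), np.float64(134.5)) blue (np.int64(6), np.float64(-93.6)) handle (np.int64(43), np.float64(-101.9))
16.85 mark (np.int64(12), np.float64(142.1)) blue (np.int64(9), np.float64(-86.3)) handle (np.int64(48), np.float64(-95.5))
16.9 mark (np.int64(15), np.float64(149.6)) blue (np.int64(7), np.float64(-80.9)) handle (np.int64(53), np.float64(-89.5))
[-0.00113075 -0.00099569]
```

Ten seconds have been inside the band. Next comes one more synced stroke, slowed smoothly to a stop with the finger still on the head.

Run:
```python
from plan import *
t=np.radians(150)+.12+.224*3
o,p=rows(pos(t),t+np.cumsum([.2,.16,.12,.08,.05,.02]),[0]*6); show(o); print(p,np.degrees(t))
```

```text
[9,25,0,0,0,0], [11,17,0,0,0,0], [10,12,0,0,0,0], [7,8,0,0,0,0], [5,4,0,0,0,0], [2,2,0,0,0,0]
[519. -11.] 195.37825737436123
```

Request:
{"api": "move_arm", "payload": {
  "series": [
    [-35, -23, 0, 0, 0, 0],
    [-34, -24, 0, 0, 0, 0],
    [-35, -23, 0, 0, 0, 0],
    [1, -42, 0, 0, 0, 0],
    [1, -41, 2, 0, 0, 0],
    [0, -42, 6, 0, 0, 0],
    [-7, 14, 4, 0, 0, 0],
    [-8, 28, 4, 0, 0, 0],
    [-2, 29, 0, 0, 0, 0],
    [5, 28, 0, 0, 0, 0]
  ]
}}

```text
t: 18.0
tool_pos: [0.4743, 0.0564, 0.12]
tcp_rot: [3.141, 0.002, 0.006]
wrist_force: [1.5, 0.1, 9.0]
gripper_width: 0.004
grip_force: 4.1
```

Request:
{"api": "move_arm", "payload": {
  "series": [
    [9, 25, 0, 0, 0, 0],
    [11, 17, 0, 0, 0, 0],
    [10, 12, 0, 0, 0, 0],
    [7, 8, 0, 0, 0, 0],
    [5, 4, 0, 0, 0, 0],
    [2, 2, 0, 0, 0, 0],
    [0, 0, 0, 0, 0, 0],
    [0, 0, 0, 0, 0, 0]
  ]
}}

```text
t: 18.8
tool_pos: [0.5188, -0.0117, 0.12]
tcp_rot: [3.14, -0.002, 0.005]
wrist_force: [-0.5, -0.9, 9.5]
gripper_width: -0.001
grip_force: 5.0
```

Run:
```python
from sp import *
for i in range(2): print(*look())
print(mug(),*look("top")); s=arm.read_state(); print(s['tool_pos'],s['wrist_force'])
```

```text
18.8 mark (np.int64(19), np.float64(29.6)) blue (np.int64(8), np.float64(95.5)) handle (np.int64(62), np.float64(82.5))
18.85 mark (np.int64(20), np.float64(28.2)) blue (np.int64(6), np.float64(95.4)) handle (np.int64(62), np.float64(82.4))
[0.00092088 0.00176503] 18.95 mark (np.int64(15), np.float64(1.8)) blue (np.int64(9), np.float64(93.9)) handle (np.int64(41), np.float64(83.6))
[ 0.51874514 -0.01161894  0.1199835 ] [-0.78557621 -1.02513036 10.37113532]
```

It stopped with the handle at 83°, with the target at 44°. I'll turn it gently back 39° with the same contact.

Run:
```python
from plan import *
t=np.radians(195.378)+.63
o,p=rows([519,-11],t-np.cumsum([.03,.07,.1,.1,.1,.1,.08,.06,.03,.01]),[0]*10); show(o); print(p)
```

```text
[-3,-3,0,0,0,0], [-7,-6,0,0,0,0], [-9,-9,0,0,0,0], [-7,-11,0,0,0,0], [-7,-11,0,0,0,0], [-6,-12,0,0,0,0], [-3,-9,0,0,0,0], [-3,-8,0,0,0,0], [-1,-4,0,0,0,0], [0,-1,0,0,0,0]
[473.  63.]
```

Request:
{"api": "move_arm", "payload": {
  "series": [
    [-3, -3, 0, 0, 0, 0],
    [-7, -6, 0, 0, 0, 0],
    [-9, -9, 0, 0, 0, 0],
    [-7, -11, 0, 0, 0, 0],
    [-7, -11, 0, 0, 0, 0],
    [-6, -12, 0, 0, 0, 0],
    [-3, -9, 0, 0, 0, 0],
    [-3, -8, 0, 0, 0, 0],
    [-1, -4, 0, 0, 0, 0],
    [0, -1, 0, 0, 0, 0]
  ]
}}

```text
t: 20.0
tool_pos: [0.4728, 0.0633, 0.12]
tcp_rot: [3.141, -0.0, 0.006]
wrist_force: [-1.9, -1.5, 11.6]
gripper_width: -0.0
grip_force: 5.6
```

```bash
cat > chk.py <<'E'
from sp import *
for i in range(2): print(*look(save=f"pics/fin{i}.png"))
print(mug(),*look("top",save="pics/fint.png")); s=arm.read_state(); print(s['tool_pos'],s['wrist_force'])
p=cv2.imread("pics/fin1.png")[120:310,180:380]; q=cv2.imread("pics/fint.png")[80:270,120:320]
cv2.imwrite("pics/fin.png",cv2.resize(np.hstack([p,q]),None,fx=2,fy=2,interpolation=cv2.INTER_CUBIC))
E
python3 chk.py
```

```text
20.0 mark (np.int64(16), np.float64(-9.2)) blue (np.int64(11), np.float64(56.6)) handle (np.int64(48), np.float64(43.7))
20.05 mark (np.int64(17), np.float64(-3.0)) blue (np.int64(11), np.float64(56.7)) handle (np.int64(48), np.float64(43.6))
[-0.000519    0.00165375] 20.15 mark (np.int64(15), np.float64(-36.7)) blue (np.int64(10), np.float64(55.1)) handle (np.int64(20), np.float64(45.6))
[0.47289859 0.06279907 0.11999807] [-0.53662344 -0.33503859 11.90597253]
```

View pics/fin.png

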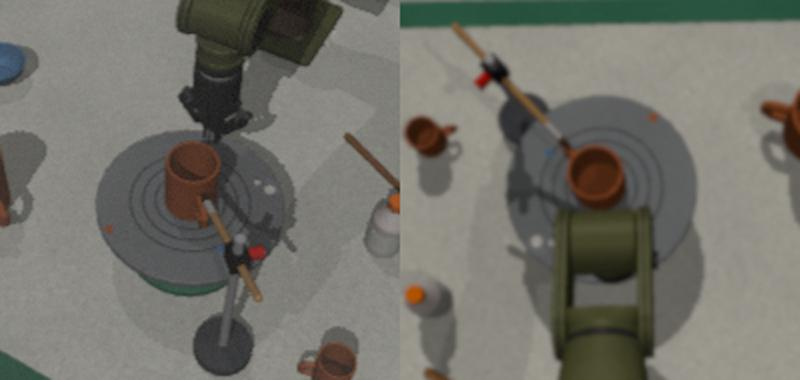

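Both views show the handle under the brush (blue spot offset agrees, ~44.5° against 44.0°) and the mug centred. I lift the finger off and back away.

Request:
{"api": "move_arm", "payload": {
  "series": [
    [0, 0, -1, 0, 0, 0],
    [0, 0, -1, 0, 0, 0],
    [0, 0, -3, 0, 0, 0],
    [0, 0, -10, 0, 0, 0],
    [-10, 0, -15, 0, 0, 0],
    [-20, 0, -20, 0, 0, 0],
    [-20, 0, -25, 0, 0, 0],
    [-20, 0, -25, 0, 0, 0],
    [0, 0, 0, 0, 0, 0],
    [0, 0, 0, 0, 0, 0]
  ]
}}

```text
t: 21.2
tool_pos: [0.4027, 0.0636, 0.2183]
tcp_rot: [3.142, -0.0, 0.002]
wrist_force: [-1.2, 0.4, -0.3]
gripper_width: 0.004
grip_force: 0.0
```

```bash
python3 chk.py
```

```text
21.2 mark (np.int64(16), np.float64(-9.0)) blue (np.int64(11), np.float64(56.8)) handle (np.int64(48), np.float64(43.6))
21.25 mark (np.int64(16), np.float64(-9.1)) blue (np.int64(11), np.float64(56.8)) handle (np.int64(48), np.float64(43.7))
[-0.00010128  0.00219406] 21.35 mark (np.int64(14), np.float64(-37.1)) blue (np.int64(11), np.float64(54.8)) handle (np.int64(19), np.float64(45.5))
[0.40228686 0.06355559 0.21635304] [ 0.43099501 -0.72559864  0.35085184]
```

At rest and unchanged after release; handing in.

```bash
python3 -c "
from workcell import arm; print(arm.close_job())"
```

```text
the job is handed in; nothing more can be done
None
```

The job is handed in, verdict not shown: by my camera readings the head ran at about 2.0–2.4 rad/s (inferred from spot and handle tracking) for some 10 s and now rests with the mug's handle within about 2° of the brush, the mug centred and the hand clear.

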